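# Scrape the spall chips off a polished slab and hang up the scraper

## Task

Clear all five stone chips off the white slab into the metal tray under its far edge by pushing them with the scraper, never with the gripper itself. Work as a mason would on a polished face: handle raised at a clear slant so that just the blade's edge rides on the stone, in light touch only, never bearing down hard and never with the scraper lying flat on it. Then hang the scraper by its eye on the post's slanted peg and leave it hanging, with the tape measure, pencil and offcut left where they are.

Things in the scene. Friction and masses are not known exactly. Their poses are not given: they have to be found in the camera images.
- slab: White polished stone slab piece, 190 (x) x 280 (y) x 20 mm thick, rigid and immovable on two timber bearers; top face level, 60 mm above the bench. Origin at bench level under its middle; x points towards the tray: far edge (overhanging the tray) at x = +95 mm, near edge at -95, sides at y = -140 and +140 mm. The black line on the face is only drawn
- slab_top (a point): Centre of the slab's polished top face
- slab_edge (a point): Middle of the slab's far top edge, the one that overhangs the tray
- tray: Open bare-metal chip tray, loose, 1.3 kg, 140 (x) x 310 (y) x 34 mm high, walls and floor 3 mm, on the bench with its near side about 10 mm under the slab's far edge, so that what is pushed over that edge drops in. Origin at the centre of its underside; axes parallel to the slab's
- scraper: Flat scraper, 0.26 kg, beside the slab, underside down, blade roughly away from the robot. Origin on the underside below the grip; x to the blade, z out of its top. Wooden handle 26 wide, 30 thick, x = -68 to 30 mm; eye at its end. Head clamp 120 wide, 18 thick, x = 28 to 46. White blade 120 wide, 4 thick, locked in it with its edge anywhere from x = 60 to 80: not reported, find it by touch
- scraper_eye (a point): Centre of the hanging eye (scraper x = -86 mm, z = 15 mm): a ring of 6 mm wire with a clear opening of about 26 mm, lying in the scraper's flat plane (hole axis = scraper z)
- post: Tool post fixed to the bench: base flange 130 mm square, 10 high; tube 30 mm square, at post x = -75 to -45 mm, 252 high; one straight round steel peg, 10 mm thick, 70 long, slanting up at 45 degrees from the tube's face towards post +x (roughly away from the robot). Origin on the bench below the peg. Nothing hangs on it
- peg_root (a point): Where the peg leaves the tube: post x = -45 mm, 225 mm above the bench
- peg_tip (a point): Tip of the peg: post x = 4 mm, 275 mm above the bench
- tape_measure: Bystander: white tape measure with a blue side, 66 x 34 x 60 mm, on the bench beside the tray. Origin under its centre
- pencil: Bystander: flat red carpenter's pencil, 150 x 13 x 8 mm, on the bench on the robot's side of the slab. Origin under its centre
- offcut: Bystander: small stone offcut, 80 x 50 x 20 mm, on the bench beside the tray. Origin under its centre
- chip0: Loose grey stone chip (flake), irregular, about 34 x 24 x 5 mm, 12 g, lying flat on the slab at the start, somewhere in slab x = -45 to 63, y = -98 to 98 mm. Origin at the centre of its underside
- chip1: Loose grey stone chip (flake), irregular, about 30 x 26 x 6 mm, 12 g, lying flat on the slab at the start, somewhere in slab x = -45 to 63, y = -98 to 98 mm. Origin at the centre of its underside
- chip2: Loose grey stone chip (flake), irregular, about 36 x 20 x 6 mm, 12 g, lying flat on the slab at the start, somewhere in slab x = -45 to 63, y = -98 to 98 mm. Origin at the centre of its underside
- chip3: Loose grey stone chip (flake), irregular, about 28 x 28 x 5 mm, 12 g, lying flat on the slab at the start, somewhere in slab x = -45 to 63, y = -98 to 98 mm. Origin at the centre of its underside
- chip4: Loose grey stone chip (flake), irregular, about 32 x 22 x 6 mm, 12 g, lying flat on the slab at the start, somewhere in slab x = -45 to 63, y = -98 to 98 mm. Origin at the centre of its underside

How it is judged:
On the way, in this order (a step that is already met when the one before it is completed fails the run):
1. the slanted scraper's blade edge rests on the slab in touch (over 0.5 N, handle raised more than about 17 degrees) (contact force between scraper and slab above 0.5 N and angle between scraper's own x axis and vertical above 1.87 rad and distance between the grasp point and scraper below 0.12 m), for 0.2 s.
2. all five chips are in the tray (x of chip0 in the frame of tray between -0.067 and 0.067 m and y of chip0 in the frame of tray between -0.152 and 0.152 m and z of chip0 in the frame of tray between -0.002 and 0.034 m and x of chip1 in the frame of tray between -0.067 and 0.067 m and y of chip1 in the frame of tray between -0.152 and 0.152 m and z of chip1 in the frame of tray between -0.002 and 0.034 m and x of chip2 in the frame of tray between -0.067 and 0.067 m and y of chip2 in the frame of tray between -0.152 and 0.152 m and z of chip2 in the frame of tray between -0.002 and 0.034 m and x of chip3 in the frame of tray between -0.067 and 0.067 m and y of chip3 in the frame of tray between -0.152 and 0.152 m and z of chip3 in the frame of tray between -0.002 and 0.034 m and x of chip4 in the frame of tray between -0.067 and 0.067 m and y of chip4 in the frame of tray between -0.152 and 0.152 m and z of chip4 in the frame of tray between -0.002 and 0.034 m), for 0.2 s.
At the end, for the whole second after the job is handed in: All five chips lie inside the tray's walls (below its 34 mm rim); the scraper hangs still on the peg by its eye: eye centre within 45 mm of the peg's root, blade hanging downward (handle within about 37 degrees of vertical), its origin more than 100 mm above the bench, its weight on the post (all of step 2 and distance between scraper_eye and peg_root below 0.045 m and angle between scraper's own x axis and vertical above 2.5 rad and height (world z) of scraper above 0.1 m and contact force between scraper and post above 0.5 N and linear speed of scraper below 0.05 m/s and angular speed of scraper below 0.4 rad/s); the robot touches nothing.
It fails at once if a chip is touched by the gripper's fingers or the arm (over 0.3 N) (contact force between any of the fingers, the arm and chip0 above 0.3 N or contact force between any of the fingers, the arm and chip1 above 0.3 N or contact force between any of the fingers, the arm and chip2 above 0.3 N or contact force between any of the fingers, the arm and chip3 above 0.3 N or contact force between any of the fingers, the arm and chip4 above 0.3 N).
It fails at once if the scraper bears on the slab with more than 25 N (contact force between scraper and slab above 25 N).
It fails at once if the scraper lies flat on the slab (touching it with the handle raised less than about 10 degrees) (contact force between scraper and slab above 0.5 N and angle between scraper's own x axis and vertical below 1.745 rad).
It fails at once if a bystander (tape measure, pencil, offcut) is moved by more than 25 mm (distance of any of tape_measure, pencil, offcut from where it was at the start of the episode above 0.025 m).
It also fails if it takes over 69 s, if anything falls off the work surface, if the arm or the gripper's body presses on something with over 40 N, if the wrist force passes 120 N, or if a joint passes its speed limit or range.

## Robot

A 6-joint arm with a two-finger parallel gripper is mounted at the origin on the work surface. World frame = base frame: x ahead of the robot, y to its left, z up, the work surface at z = 0. Lengths are in m, angles in rad, forces in N, time in s.
With the tool pointing down it reaches from about 0.325 to 0.85 m from the base axis. Payload 15.5 kg.
Tool frame: the origin (TCP) lies midway between the tips of the shut fingers; the grasp point (between the pads) lies 19 mm behind it (r.hold_point_z is the distance from the TCP to the grasp point, in m); z points along the fingers, y is the line along which they close (so a half turn about z gives the same grasp; the last joint's range is limited). The gripper opens to 91 mm and grips with 3 to 60 N. Pads are 32 mm wide; open, the fingers measure 118 mm over their backs; the gripper's body (76 mm by 178 mm) begins 60 mm behind the grasp point.
Start: joints at [1.244, 0.494, 1.345, -0, 1.302, -0.096], TCP at [0.143, 0.608, 0.214] pointing down, gripper open.
Joint ranges: [-2.91, 2.91], [-0.82, 2.16], [0.22, 2.67], [-1.22, 4.37], [0.12, 2.79], [-3.08, 3.08]. Speed limits (rad/s): [1.89, 1.89, 2.57, 3.01, 3.01, 3.01].

## Interface

Orientations are given as [roll, pitch, yaw] about the fixed x, y, z axes, in that order (R = Rz(yaw) Ry(pitch) Rx(roll)).
In Python, from bench import r, claw, kin, cams, nets gives the robot as it stands. Calls block until the motion is done:
- r.reach(position, orientation): joint-space move of the TCP to a pose.
- r.move_l(position, ori=None, v=0.15, threshold=None): straight line of the TCP; ori=None keeps the orientation; v is the mean speed in m/s. With threshold (N) it stops when the force on the tool has changed by that much, and returns True; else False.
- r.set_joints(angles): joint-space move.
- claw.move_gripper(opening): finger opening in m; the grip force is fixed at half the most; returns when the fingers have stopped.
- r.pause(seconds).
- kin.solve_ik(position, orientation): joint angles nearest the present ones, or None.
- cams.capture(name): name is "side" or "top" or "wrist"; returns a dict with "img" (420x560x3 uint8, red, green, blue), "fx", "fy", "cx", "cy" (pixels), "R" (3x3) and "t" (3): a world point X has camera coordinates R X + t. Camera axes: x right, y down, z forward; pixel columns grow to the right and rows downward; lengths in m; the calibration is good to about 2 mm. The wrist camera is an equidistant fisheye: a pixel r from the principal point sees the ray r / f radians off the axis. A picture is of the moment at which its call begins. There is no depth.
A pose or a line that the arm cannot do raises r.MotionError and nothing moves.
- r.sign_off(): hands the job in; it is judged then, once.
Trained networks look in a picture, given as the dict that the camera call returned (one of the last four; its "shot" number tells which), for a name from the list of things; names that differ only in an ending like _2 or _b are one class to them, and where a whole thing is asked for, a point or a joint stands for the part that bears it (a point fixed in the world has none). Each returns a list of dicts, best first, with "p" (0 to 1); they miss things now and then, are a little off and sometimes report something else, mostly with a low value. They report only what shows in the picture. A call takes as long as a camera call.
- nets.spot_in(target, picture): "point" ([column, row] in pixels, amid what is visible of it).
- nets.spot_point(target, picture): "point" ([column, row] in pixels: a listed point, or the origin of a listed thing).
Readings, each from a call of its own:
- r.read_time(): time.
- r.read_joint_pos(): joint angles.
- r.read_dq(): joint speeds.
- r.read_effort(): joint torques, N m.
- r.read_ee_pos(): TCP position.
- r.read_orientation(): TCP orientation.
- r.read_force(): force on the tool from outside, world axes, zero at the start.
- r.read_moment(): the same for the moment, N m.
- r.read_grip_width(): finger opening in m.
- r.read_finger_force(): force on a finger pad.
Only numpy, scipy, OpenCV 4.12 (cv2) and the standard library are available. Lean on these libraries where they do the work, as an engineer would, in place of code of your own. Each camera call takes 0.05 s, during which the arm holds its last target. There are 200 camera calls.

## Working session

There is one attempt and no reset: what is moved stays moved. The work goes in short steps, each a Python script; the robot and the scene stay as the last script left them, time stands still between calls to the robot, and variables do not carry over. Pictures are saved under pics/ and viewed, at most 11 in all, crops included, and the job is handed in when it is done.

```bash
ls; mkdir -p pics; cat > h.py <<'E'
import numpy as np, cv2
from bench import r, claw, kin, cams, nets
def proj(c,X):
    p=c['R']@np.asarray(X,float)+np.asarray(c['t']); return np.array([c['fx']*p[0]/p[2]+c['cx'],c['fy']*p[1]/p[2]+c['cy']])
def ray(c,px):
    R=np.asarray(c['R']);d=R.T@np.array([(px[0]-c['cx'])/c['fx'],(px[1]-c['cy'])/c['fy'],1.]);return -R.T@np.asarray(c['t']),d/np.linalg.norm(d)
def onz(c,px,z):
    o,d=ray(c,px);return o+d*(z-o[2])/d[2]
def tri(c1,p1,c2,p2):
    A=np.zeros((3,3));b=np.zeros(3);rs=[ray(c1,p1),ray(c2,p2)]
    for o,d in rs:
        M=np.eye(3)-np.outer(d,d);A+=M;b+=M@o
    X=np.linalg.solve(A,b);return X,max(np.linalg.norm((np.eye(3)-np.outer(d,d))@(X-o)) for o,d in rs)
def save(c,n): cv2.imwrite('pics/'+n+'.png',np.ascontiguousarray(c['img'][:,:,::-1]))
E
python3 - <<'E'
from h import *
np.set_printoptions(precision=4,suppress=True)
a=cams.capture('top');b=cams.capture('side');save(a,'top');save(b,'side')
print(r.read_time(), ray(a,[280,210]),ray(b,[280,210]))
for n,z in [('slab',0),('slab_top',.06),('slab_edge',.06),('tray',0),('scraper',0),('scraper_eye',.015),('post',0),('peg_root',.225),('peg_tip',.275),('tape_measure',0),('pencil',0),('offcut',0)]:
    p=nets.spot_point(n,a)[:1];q=nets.spot_point(n,b)[:1]
    print(n,[(x['p'],np.round(x['point'])) for x in p+q], onz(a,p[0]['point'],z) if p else 0,onz(b,q[0]['point'],z) if q else 0, tri(a,p[0]['point'],b,q[0]['point']) if p and q else 0)
for i in range(5):
    p=nets.spot_point(f'chip{i}',a); print(i,[(round(x['p'],2),onz(a,x['point'],.06)[:2]) for x in p[:3]])
print(r.read_time())
E
```

```text
pics
0.1 (array([ 0.5235, -0.0183,  1.2065]), array([ 0.0264,  0.0202, -0.9994])) (array([ 0.4263, -0.6089,  0.757 ]), array([ 0.1429,  0.7148, -0.6845]))
slab [(0.63, array([282., 206.])), (0.83, array([286., 256.]))] [0.5649 0.0021 0.    ] [0.5653 0.0103 0.    ] (array([0.564, 0.002, 0.01 ]), np.float64(0.0005929559712450025))
slab_top [(0.6, array([282., 203.])), (0.63, array([287., 240.]))] [ 0.5714 -0.      0.06  ] [0.5665 0.0111 0.06  ] (array([0.5676, 0.0004, 0.0715]), np.float64(0.003412673084447809))
slab_edge [(0.96, array([284., 166.])), (0.66, array([284., 245.]))] [ 0.6658 -0.0028  0.06  ] [ 0.5555 -0.0033  0.06  ] (array([0.6112, 0.001 , 0.0573]), np.float64(0.054566283633876854))
tray [(0.91, array([290., 148.])), (0.68, array([345., 253.]))] [ 0.721  -0.0173  0.    ] [ 0.7165 -0.0107  0.    ] (array([ 0.7169, -0.0165,  0.0068]), np.float64(0.0030333032543949164))
scraper [(0.74, array([161., 217.])), (0.64, array([255., 181.]))] [0.5306 0.3235 0.    ] [0.5347 0.3299 0.    ] (array([0.5321, 0.3212, 0.0072]), np.float64(0.0015383213359065574))
scraper_eye [(0.9, array([
[... 1015 characters left out ...]
 [ 0.3974 -0.0154  0.    ] (array([ 0.3944, -0.0082, -0.0085]), np.float64(0.0027703549301577395))
offcut [(0.39, array([286., 214.]))] [ 0.5458 -0.0097  0.    ] 0 0
0 [(0.67, array([ 0.6175, -0.0886])), (0.58, array([0.61  , 0.0841])), (0.47, array([ 0.5512, -0.005 ]))]
1 [(0.67, array([ 0.6175, -0.0886])), (0.58, array([0.61  , 0.0841])), (0.47, array([ 0.5512, -0.005 ]))]
2 [(0.67, array([ 0.6175, -0.0886])), (0.58, array([0.61  , 0.0841])), (0.47, array([ 0.5512, -0.005 ]))]
3 [(0.67, array([ 0.6175, -0.0886])), (0.58, array([0.61  , 0.0841])), (0.47, array([ 0.5512, -0.005 ]))]
4 [(0.67, array([ 0.6175, -0.0886])), (0.58, array([0.61  , 0.0841])), (0.47, array([ 0.5512, -0.005 ]))]
1.55
```

```bash
python3 - <<'E'
import cv2,numpy as np
a=cv2.imread('pics/top.png')
cv2.imwrite('pics/top2.png',cv2.resize(a[90:330,110:470],(800,533),interpolation=cv2.INTER_CUBIC))
E
```

```text
(no output)
```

View pics/top2.png

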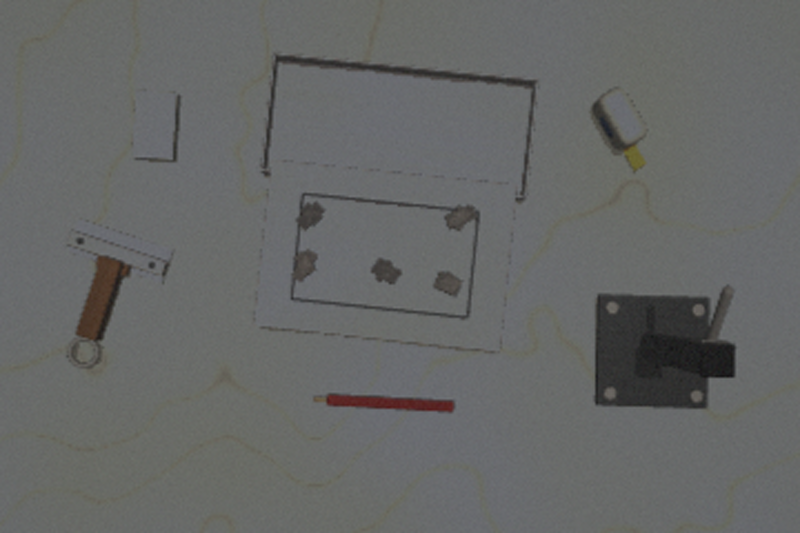

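View pics/side.png

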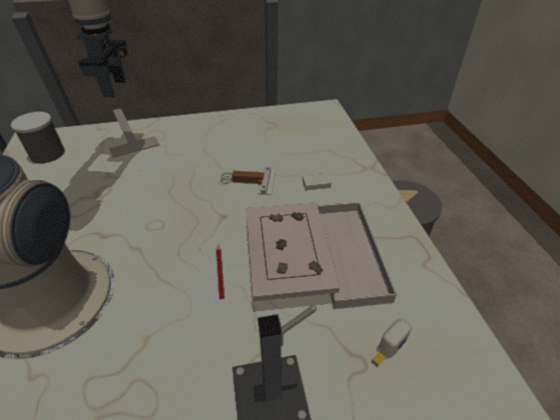

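The top crop shows the slab, turned about -0.1 rad, with five chips at crop pixels (310,213), (460,217), (305,265), (386,270) and (447,283). The scraper is at the left with its eye at (85,352) and head at (119,253). The post is at the right with its peg running (712,340) to (728,290). The pencil is on the near side. The side view agrees with this layout. Next I refine the poses and check that the arm can reach the planned poses.

```bash
cat >> h.py <<'E'
from scipy.spatial.transform import Rotation as Ro
def Rs(yaw,pitch): return (Ro.from_euler('z',yaw)*Ro.from_euler('y',pitch)).as_matrix()
FLIP=1   # tool y = -FLIP... tool x = FLIP*xs
G=np.array([0,0,.004])   # TCP in scraper frame
def tool(ps,yaw,pitch,flip=1):
    R=Rs(yaw,pitch); T=np.column_stack([flip*R[:,0],-flip*R[:,1],-R[:,2]])
    return list(np.asarray(ps)+R@G), list(Ro.from_matrix(T).as_euler('xyz'))
E
python3 - <<'E'
from h import *
np.set_printoptions(precision=4,suppress=True)
a=cams.capture('top')
im=np.ascontiguousarray(a['img']); H=cv2.cvtColor(im,cv2.COLOR_RGB2HSV).astype(int)
def c2p(u,v): return np.array([110+u/2.2222-.28,90+v/2.2222-.28])
cs=[onz(a,c2p(*q),.06) for q in [(270,160),(515,185),(500,352),(260,327)]]
print('slab corners',np.array(cs)[:,:2].tolist()); 
for i in range(4): print(np.linalg.norm(cs[i]-cs[i-1]))
sc=np.mean(cs,0); y=(cs[0]-cs[1])+(cs[3]-cs[2]); yaw=np.arctan2(-y[0],y[1]); print('slab',sc,yaw)
m=((H[...,1]>110)&(H[...,0]<20)&(H[...,2]>40)).astype(np.uint8); m[:,:130]=0;m[:,190:]=0
ys,xs=np.nonzero(m); P=np.array([onz(a,(x,y),.028)[:2] for x,y in zip(xs,ys)]); (c,s,ang)=cv2.minAreaRect(P.astype(np.float32)*1000)
u=np.linalg.svd(P-P.mean(0))[2][0]; u*=np.sign(u[0]); hy=np.arctan2(u[1],u[0]); print('handle',len(P),P.mean(0),c,s,ang,'yaw',hy,'ends',((P-P.mean(0))@u).min(),((P-P.mean(0))@u).max())
e=[x for x in nets.spot_point('scraper_eye',a)][:1]; E=onz(a,e[0]['point'],.015)[:2]; print('eye',E,'rel',(E-P.mean(0))@u,(E-P.mean(0))@np.array([-u[1],u[0]]))
# chips
R=Rs(yaw,0)[:2,:2]
g=cv2.cvtColor(im,cv2.COLOR_RGB2GRAY); poly=np.array([proj(a,p) for p in cs]); mask=np.zeros_like(g); cv2.fillPoly(mask,[np.int32(np.round(poly))],1); mask=cv2.erode(mask,np.ones((5,5)))
med=np.median(g[mask>0]); d=((g<.78*med)&(mask>0)).astype(np.uint8); d=cv2.morphologyEx(d,cv2.MORPH_OPEN,np.ones((3,3)))
n,l,st,ce=cv2.connectedComponentsWithStats(d)
for i in range(1,n):
    if st[i,4]>20: print('chip',st[i],R.T@(onz(a,ce[i],.063)-sc)[:2], 1000*st[i,2:4]/a['fx']*1.14)
print('start ori',r.read_orientation())
pr,pt=np.array([.4844,-.3191,.2267]),np.array([.5333,-.3213,.2781])
for flip in (1,-1):
  print('flip',flip)
  print('grasp',kin.solve_ik(*tool([.532,.323,0],hy,0,flip)))
  for x in (-.07,.1):
    for yy in (-.07,.07):
      p=sc+Rs(yaw,0)@[x,yy,0]-Rs(yaw,.5)@[.07,0,0]; print(x,yy,kin.solve_ik(*tool(p,yaw,.5,flip)))
  for pitch in (.5,.65,.8,1.,1.2):
   for yw in (-.05,-.35,-.6):
    for eye in (pt+[.03,0,.03],pr+[.012,0,.012]):
     p=eye-Rs(yw,pitch)@[-.086,0,.015]; q=kin.solve_ik(*tool(p,yw,pitch,flip)); print(pitch,yw,None if q is None else np.array(q))
E
```

```text
slab corners [[0.6734524183882571, 0.13039923396717623], [0.6495211536974053, -0.14765435934392493], [0.46083362412198, -0.1338304691575785], [0.4836303055637944, 0.13776509950051175]]
0.1899649717505789
0.2790815403836643
0.189193244480772
0.2725506220860099
slab [ 0.5669 -0.0033  0.06  ] -0.08481020463542752
handle 232 [0.516  0.3309] (512.9370727539062, 335.222900390625) (36.32685089111328, 94.04898834228516) 64.67813873291016 yaw -0.3025783944336131 ends -0.051697240663394074 0.042703469919459607
eye [0.4411 0.3562] rel -0.07908508612036177 0.0018276956546788364
chip [244 182  11  11 100] [0.0361 0.0908] [27.4801 27.4801]
chip [311 183  15  11 112] [ 0.0521 -0.0798] [37.4728 27.4801]
chip [242 203  10  13 105] [-0.0198  0.0918] [24.9819 32.4765]
chip [277 207  13  11  98] [-0.0176 -0.0013] [32.4765 27.4801]
chip [306 213  11  10  86] [-0.0241 -0.0719] [27.4801 24.9819]
start ori [-3.1415  0.      2.9108]
flip 1
grasp [ 0.4497  0.7433  1.5346 -0.      0.8637  2.3231]
-0.07 -0.07 [-0.2253  0.6547  1.5532 -0.0678  1.4299  1.4569]
-0.07 0.07 [0.0057 0.6654 1.5262 0.0437 1.4484 1.6449
[... 2598 characters left out ...]
.434   1.092   0.2987 -0.4431  2.4641 -2.1994]
0.8 -0.05 [-0.4641  0.9939  0.7077 -0.3559  2.1654 -2.0733]
0.8 -0.35 None
0.8 -0.35 [-0.563   1.036   0.6081 -0.2005  2.2761 -1.8514]
0.8 -0.6 None
0.8 -0.6 [-0.6477  1.0457  0.585  -0.0463  2.3098 -1.6353]
1.0 -0.05 None
1.0 -0.05 [-0.4511  1.1002  0.6267 -0.4654  2.3202 -2.1256]
1.0 -0.35 None
1.0 -0.35 [-0.5564  1.1477  0.5097 -0.2757  2.4556 -1.8989]
1.0 -0.6 None
1.0 -0.6 [-0.6462  1.1589  0.4821 -0.0649  2.4991 -1.6478]
1.2 -0.05 None
1.2 -0.05 [-0.4444  1.1958  0.5776 -0.5959  2.4496 -2.2016]
1.2 -0.35 None
1.2 -0.35 [-0.5529  1.2461  0.4489 -0.3782  2.608  -1.9749]
1.2 -0.6 None
1.2 -0.6 [-0.6455  1.2583  0.418  -0.0921  2.6632 -1.6691]
```

```bash
sed -i 's/^G=.*/G=np.array([-.006,0,.004])/' h.py
python3 - <<'E'
from h import *
np.set_printoptions(precision=4,suppress=True)
a=cams.capture('top')
def c2p(u,v): return np.array([110+u/2.2222-.28,90+v/2.2222-.28])
cs=np.array([onz(a,c2p(*q),.06) for q in [(303,194),(478,212),(468,318),(292,298)]])
yv=(cs[0]-cs[1])+(cs[3]-cs[2]); xv=(cs[0]-cs[3])+(cs[1]-cs[2]); print('line centre',cs.mean(0),'yaws',np.arctan2(-yv[0],yv[1]),np.arctan2(xv[1],xv[0]),np.linalg.norm(yv)/2,np.linalg.norm(xv)/2)
p=[.527,.3295,0.]; yw=-.31
P,o=tool([p[0],p[1],.10],yw,0,-1); r.reach(P,o)
P,o=tool(p,yw,0,-1); print(r.move_l(P,o,v=.1,threshold=6), r.read_ee_pos())
claw.move_gripper(.015); print('width',r.read_grip_width(),r.read_finger_force())
P[2]+=.12; r.move_l(P,v=.15); print('width',r.read_grip_width(),r.read_force(),r.read_time())
save(cams.capture('side'),'lift')
E
```

```text
line centre [ 0.5673 -0.0024  0.06  ] yaws -0.08989730065246739 -0.08098558092656985 0.19972650195915057 0.11943891378714637
False [0.5217 0.3315 0.0046]
width 0.025648332737272884 29.99819666147232
width 0.025876400356772904 [-0.1679 -0.3547 -2.9296] 6.5667
```

View pics/lift.png

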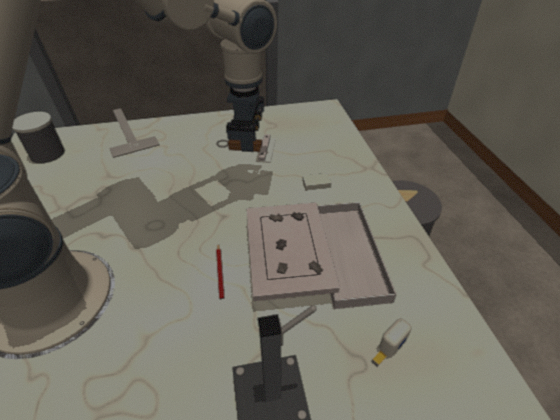

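The scraper is gripped by the handle and held level, head forward at (265,148), and the chips are undisturbed. Next I go to the middle lane and find the edge by touch.

```bash
cat >> h.py <<'E'
S=np.array([.567,-.003,.06]); SY=-.086; PI=.52
def scr(sx,sy,h,xe=.07,pitch=PI):   # tool pose with blade edge (scraper x=xe) at slab coords, height h over face
    p=S+Rs(SY,0)@[sx,sy,h]-Rs(SY,pitch)@[xe,0,0]; return tool(p,SY,pitch,-1)
E
python3 - <<'E'
from h import *
np.set_printoptions(precision=4,suppress=True)
P,o=scr(-.062,.008,.08); r.reach(P,o)
P,o=scr(-.062,.008,.012); r.move_l(P,o,v=.1); r.pause(.2)
b=cams.capture('side');a=cams.capture('top');save(b,'pre')
e1=nets.spot_point('scraper_eye',a)[:1];e2=nets.spot_point('scraper_eye',b)[:1]
if e1 and e2:
    X,res=tri(a,e1[0]['point'],b,e2[0]['point'])
    T=Ro.from_euler('xyz',r.read_orientation()).as_matrix(); R=np.column_stack([-T[:,0],T[:,1],-T[:,2]])
    print('eye',e1[0]['p'],e2[0]['p'],X,res,'in scraper axes rel TCP',R.T@(X-r.read_ee_pos()),'expect',np.array([-.086,0,.015])-G)
f0=np.array(r.read_force());z0=r.read_ee_pos()[2]
print('f0',f0,r.read_moment())
P2=list(P);P2[2]-=.022
hit=r.move_l(P2,v=.012,threshold=1.5); z=r.read_ee_pos()[2]
print(hit,'dz',z-z0,np.array(r.read_force())-f0); r.pause(.3)
z=r.read_ee_pos()[2];h=.012+(z-z0); print('nominal h at contact',h,'=> xe',.07-h/np.sin(PI)*-1*-1,np.array(r.read_force())-f0,r.read_ee_pos(),r.read_time())
E
```

```text
f0 [ 0.1606  0.2197 -3.1354] [-0.0643 -0.5009 -0.0309]
True dz -0.014552882474140993 [ 0.0704 -0.2785  7.6901]
nominal h at contact -0.002597637313458811 => xe 0.07522789525202503 [ 0.9701 -0.3452  7.2955] [0.442  0.0158 0.0988] 10.5417
```

View pics/pre.png

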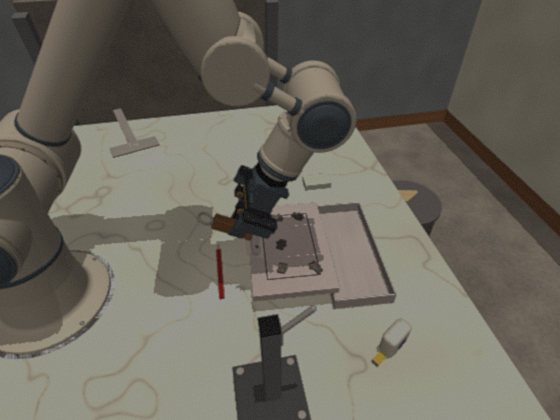

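Contact came at the expected height with about 7 N, well below the 25 N limit. I now ease off to a light touch and push the middle lane under force feedback.

```bash
cat >> h.py <<'E'
XE=.065
def fz(f0): return r.read_force()[2]-f0
def push(sy,z,f0,sx0,sx1=.098,k=8000.,F=2.5,n=9,v=.06):
    """slide edge from sx0 to sx1 at lane sy, trimming TCP height z for touch force F"""
    log=[]
    for sx in np.linspace(sx0,sx1,n)[1:]:
        f=fz(f0); z-=float(np.clip((F-f)/k,-.0006,.0004)); 
        P,o=scr(sx,sy,0,XE); P[2]=z; r.move_l(P,o,v=v); log.append((round(float(f),1),round(z*1000,2)))
    log.append(round(float(fz(f0)),1)); print(log); return z
def lift(h=.05):
    P=list(r.read_ee_pos());P[2]+=h;r.move_l(P,v=.2)
E
python3 - <<'E'
from h import *
f0=-3.135
P=list(r.read_ee_pos()); fa=fz(f0); za=P[2]; P[2]-=0; P[2]+=.0004; r.move_l(P,v=.01); r.pause(.1); fb=fz(f0); zb=r.read_ee_pos()[2]; print(fa,fb,zb-za)
k=float(np.clip((fa-fb)/max(zb-za,1e-4),2000,30000)); print('k',k,r.read_time())
push(.008,zb,f0,-.0665,n=9,k=k)
print(r.read_time()); lift(); save(cams.capture('side'),'p1'); print(r.read_time(),r.read_ee_pos())
E
```

```text
7.295143786551286 3.18505995494532 0.0002801241796786952
k 14672.363650721858 10.8917
[(3.2, np.float64(99.15)), (1.9, np.float64(99.11)), (2.4, np.float64(99.1)), (2.1, np.float64(99.07)), (3.0, np.float64(99.1)), (3.1, np.float64(99.14)), (2.5, np.float64(99.14)), (1.9, np.float64(99.1)), 0.6]
14.825
15.275 [0.60522077 0.00176274 0.14857188]
```

View pics/p1.png

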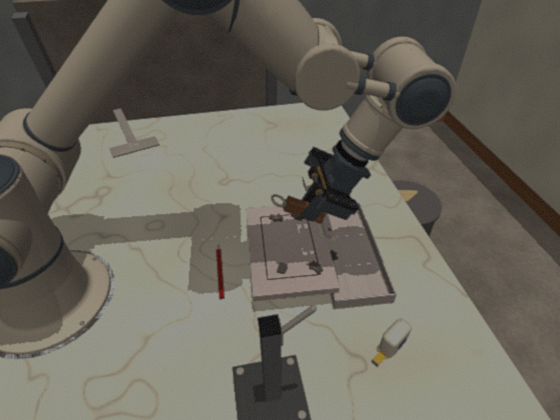

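The middle chip is now in the tray at (333,254), and the force stayed between 2 and 3 N. Next are the two outer lanes.

```bash
python3 - <<'E'
from h import *
f0=-3.135
for sy in (.078,-.072):
    P,o=scr(-.064,sy,.05,XE); r.move_l(P,o,v=.25)
    P,o=scr(-.064,sy,0,XE); P[2]=.1005; r.move_l(P,o,v=.12); r.pause(.15); f0=r.read_force()[2]
    P[2]=.0965; hit=r.move_l(P,v=.004,threshold=1.2); z=r.read_ee_pos()[2]; print(hit,z,f0,fz(f0))
    push(sy,z,f0,-.064,k=14000)
    lift(); print(r.read_time())
b=cams.capture('top');save(b,'p3t'); b=cams.capture('side');save(b,'p3')
P=list(r.read_ee_pos());P[2]=.25; r.move_l(P,v=.2)
E
python3 -c "
import cv2,numpy as np
a=cv2.imread('pics/p3t.png')[60:300,150:430];b=cv2.imread('pics/p3.png')[150:390,160:440]
cv2.imwrite('pics/p3c.png',cv2.resize(np.hstack([a,b]),(800,343),interpolation=cv2.INTER_CUBIC))"
```

```text
True 0.09763942650717315 -1.3746250330830296 5.478743266648393
[(5.5, np.float64(97.85)), (2.1, np.float64(97.82)), (1.5, np.float64(97.75)), (3.0, np.float64(97.78)), (1.9, np.float64(97.74)), (2.1, np.float64(97.71)), (2.8, np.float64(97.73)), (3.8, np.float64(97.83)), -2.0]
21.85
True 0.09765208240678588 -2.8614779411344613 6.602146942426545
[(6.6, np.float64(97.95)), (3.1, np.float64(97.99)), (1.3, np.float64(97.9)), (2.6, np.float64(97.9)), (2.6, np.float64(97.91)), (2.0, np.float64(97.88)), (1.5, np.float64(97.8)), (2.0, np.float64(97.77)), 0.4]
28.6
```

View pics/p3c.png

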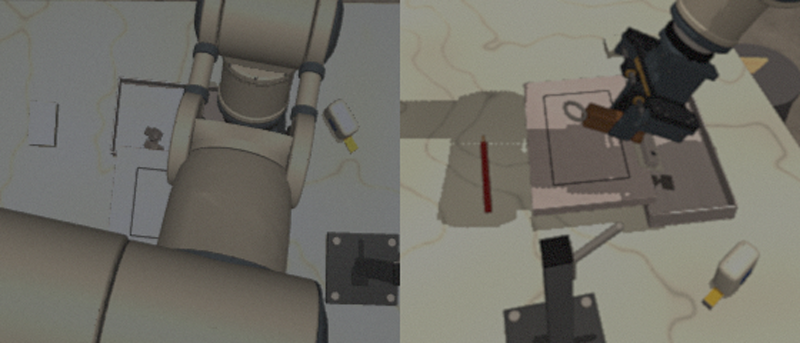

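The slab face is clear. The tray shows chips at left and right, partly hidden by the arm, and I'll verify those once it moves. Next I move to the peg approach and measure the eye against the peg.

```bash
cat >> h.py <<'E'
HY=-.04; D=np.array([np.cos(HY),np.sin(HY),1])/np.sqrt(2)
EYE=np.array([-.086,0,.015])
def hang(eye,pitch,corr=np.zeros(3)):  # corr: measured eye - expected, scraper axes
    return tool(np.asarray(eye)-Rs(HY,pitch)@(EYE+corr),HY,pitch,-1)
def eye_meas():
    a=cams.capture('top');b=cams.capture('side');out={}
    for n in ('scraper_eye','peg_root','peg_tip'):
        p=nets.spot_point(n,a)[:1];q=nets.spot_point(n,b)[:1]
        out[n]=(tri(a,p[0]['point'],b,q[0]['point']) if p and q else None, [(round(x['p'],2),np.round(x['point'],1).tolist()) for x in p+q], onz(b,q[0]['point'],{'peg_root':.225,'peg_tip':.275}.get(n,.3)) if q else None)
    return a,b,out
E
python3 - <<'E'
from h import *
np.set_printoptions(precision=4,suppress=True)
pt=np.array([.5333,-.3213,.2765])
for pitch in (.65,.7,.8):
    for s in (.03,.045,.06): print(pitch,s,kin.solve_ik(*hang(pt+s*D,pitch)) is not None)
P,o=hang(pt+.045*D,.65)
r.reach([.6,-.15,.33],tool([0,0,0],HY,.6,-1)[1])
r.reach(P,o); r.pause(.3)
a,b,m=eye_meas(); save(a,'ht');save(b,'hs')
for k,v in m.items(): print(k,v)
print('cmd eye',pt+.045*D,r.read_ee_pos(),P,r.read_time())
if m['scraper_eye'][0]: print('corr',Rs(HY,.65).T@(m['scraper_eye'][0][0]-(pt+.045*D)))
E
python3 -c "
import cv2,numpy as np
a=cv2.imread('pics/ht.png')[60:300,180:460];b=cv2.imread('pics/hs.png')[150:390,200:480]
cv2.imwrite('pics/hc.png',cv2.resize(np.hstack([a,b]),(800,343),interpolation=cv2.INTER_CUBIC))"
```

```text
0.65 0.03 True
0.65 0.045 True
0.65 0.06 True
0.7 0.03 True
0.7 0.045 True
0.7 0.06 True
0.8 0.03 True
0.8 0.045 True
0.8 0.06 False
scraper_eye (None, [(0.62, [341.0, 293.9])], array([ 0.5712, -0.3183,  0.3   ]))
peg_root ((array([ 0.7784,  0.5779, -1.3332]), np.float64(0.126102703202388)), [(0.26, [180.1, 152.2]), (0.62, [279.9, 330.4])], array([ 0.484 , -0.3142,  0.225 ]))
peg_tip (None, [(0.88, [313.5, 308.0])], array([ 0.5329, -0.3173,  0.275 ]))
cmd eye [ 0.5651 -0.3226  0.3083] [ 0.6221 -0.3249  0.2511] [np.float64(0.6220783884841333), np.float64(-0.32485303069122606), np.float64(0.25114797091047186)] 31.3583
```

View pics/hc.png

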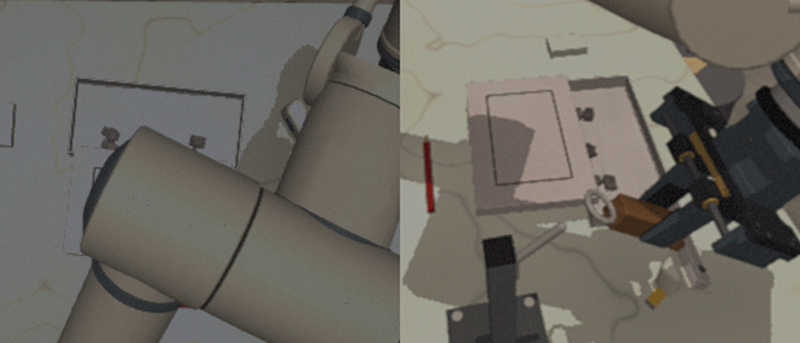

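All five chips show in the tray: (587,113), (590,150) and (607,182) in the side view, plus (110,135) and (198,142) in the top view. The eye is about in line with the peg at (600,205). The arm hides the eye from the top camera, so I use the wrist camera, which looks along the peg.

```bash
python3 - <<'E'
from h import *
np.set_printoptions(precision=4,suppress=True)
w=cams.capture('wrist'); save(w,'w1')
R=np.asarray(w['R']);t=np.asarray(w['t']);C=-R.T@t
def wray(px):
    u=np.array([px[0]-w['cx'],px[1]-w['cy']]);n=np.linalg.norm(u);th=n/w['fx'];return R.T@np.array([*(np.sin(th)*u/n),np.cos(th)])
def wproj(X):
    p=R@X+t;th=np.arctan2(np.hypot(p[0],p[1]),p[2]);return np.array([w['cx'],w['cy']])+w['fx']*th*p[:2]/np.hypot(p[0],p[1])
pt=np.array([.5333,-.3213,.2765]);pr=np.array([.4844,-.3191,.2255]);e=pt+.045*D
print('cam',C,R[2])
for n,X in (('scraper_eye',e),('peg_tip',pt),('peg_root',pr)):
    q=nets.spot_point(n,w)[:2]; print(n,[(round(x['p'],2),np.array(x['point'])) for x in q],'pred',wproj(X))
b=cams.capture('side')
for n,X in (('scraper_eye',e),('peg_tip',pt),('peg_root',pr)): print(n,'side pred',proj(b,X),[np.array(x['point']) for x in nets.spot_point(n,b)[:1]])
E
```

```text
cam [ 0.6639 -0.3258  0.4348] [-0.3652  0.0145 -0.9308]
scraper_eye [] pred [277.7104 113.6422]
peg_tip [(0.74, array([285. , 101.1]))] pred [278.0495 104.9928]
peg_root [(0.56, array([278.3,  96. ]))] pred [278.6543  98.7895]
scraper_eye side pred [338.3382 293.7205] [array([341.4, 294.6])]
peg_tip side pred [314.5707 309.7716] [array([313.9, 306.5])]
peg_root side pred [280.8376 333.0916] [array([280.1, 330.4])]
```

View pics/w1.png

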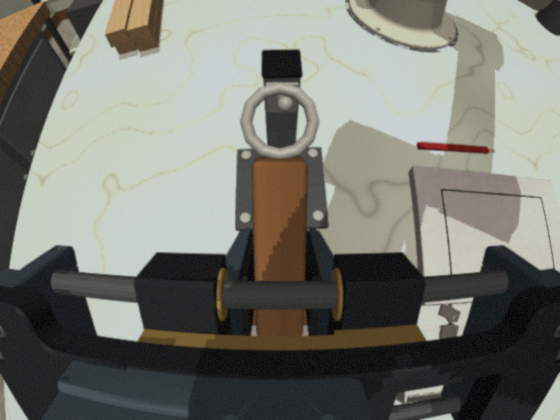

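The wrist view shows the ring centred at (280,121) with the peg tip's disc at (285,101) seen through it, and the tube top at (282,65). I triangulate the eye and peg from wrist, side and the earlier top rays, then thread.

```bash
cat >> h.py <<'E'
def wray(w,px):
    R=np.asarray(w['R']);u=np.array([px[0]-w['cx'],px[1]-w['cy']]);n=np.linalg.norm(u);th=n/w['fx'];return -R.T@np.asarray(w['t']),R.T@np.array([*(np.sin(th)*u/n),np.cos(th)])
def ls(rays,zfix=None):
    A=np.zeros((3,3));b=np.zeros(3)
    for o,d in rays:
        M=np.eye(3)-np.outer(d,d);A+=M;b+=M@o
    if zfix is not None: A[2,2]+=1;b[2]+=zfix
    X=np.linalg.solve(A,b);return X,[round(1000*np.linalg.norm((np.eye(3)-np.outer(d,d))@(X-o)),1) for o,d in rays]
E
python3 - <<'E'
from h import *
np.set_printoptions(precision=4,suppress=True)
w=cams.capture('wrist');b=cams.capture('side');a=cams.capture('top')
e=ls([wray(w,(280,121)),ray(b,(341.2,294.2))]); print('eye',e)
tip=ls([wray(w,(285,101)),ray(b,(313.6,307.5)),ray(a,(440,219))],.275); print('tip',tip)
root=ls([ray(b,(279.5,331)),ray(a,(430,242))],.225); print('root',root)
tz=ls([wray(w,(285,101))],.275)[0]; print('tip wrist-only at z .275',tz, 'wrist tube top centre (282,65) at z .252',ls([wray(w,(282,65))],.252)[0])
cmd=np.array([.5333,-.3213,.2765])+.045*D
print('corr scraper axes',Rs(HY,.65).T@(e[0]-cmd), 'wrist-only eye at cmd z',ls([wray(w,(280,121))],cmd[2])[0],cmd)
E
```

```text
eye (array([ 0.569 , -0.3222,  0.3066]), [np.float64(0.8), np.float64(0.8)])
tip (array([ 0.5335, -0.3193,  0.2777]), [np.float64(2.9), np.float64(1.4), np.float64(4.1)])
root (array([ 0.485 , -0.3176,  0.2261]), [np.float64(2.6), np.float64(2.6)])
tip wrist-only at z .275 [ 0.5289 -0.3167  0.275 ] wrist tube top centre (282,65) at z .252 [ 0.4709 -0.3159  0.252 ]
corr scraper axes [0.0041 0.0005 0.001 ] wrist-only eye at cmd z [ 0.5697 -0.3216  0.3083] [ 0.5651 -0.3226  0.3083]
```

```bash
cat >> h.py <<'E'
HY=-.025; D=np.array([np.cos(HY),np.sin(HY),1])/np.sqrt(2)
TIP=np.array([.532,-.3175,.275]); ROOT=TIP-.07*D; CORR=np.array([.0041,.0005,.001])
E
python3 - <<'E'
from h import *
np.set_printoptions(precision=4,suppress=True)
P,o=hang(TIP+.03*D,.75,CORR); r.move_l(P,o,v=.06); r.pause(.1); f0=np.array(r.read_force())
P,o=hang(TIP-.012*D,.75,CORR); h=r.move_l(P,o,v=.05,threshold=3); print(h,np.array(r.read_force())-f0)
w=cams.capture('wrist');save(w,'w2');b=cams.capture('side');save(b,'s2')
print((np.array(r.read_ee_pos())-P)@D,r.read_time())
E
python3 -c "
import cv2,numpy as np
a=cv2.imread('pics/w2.png')[30:230,160:400];b=cv2.imread('pics/s2.png')[240:400,220:412]
cv2.imwrite('pics/h2.png',np.hstack([cv2.resize(a,(400,333)),cv2.resize(b,(400,333),interpolation=cv2.INTER_CUBIC)]))"
```

```text
False [-0.2588  0.1379 -1.2206]
0.00026236163587199527 33.7
```

View pics/h2.png

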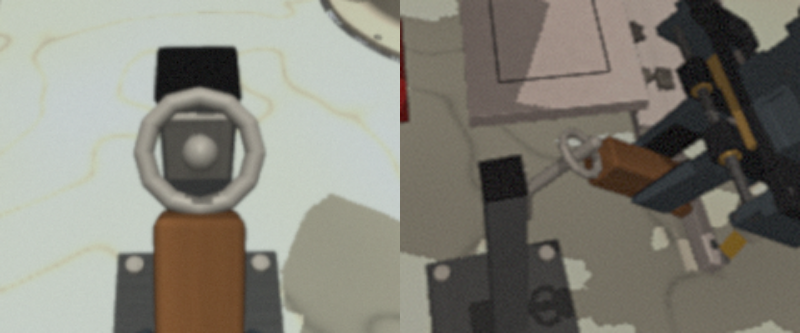

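The ring is threaded and centred on the peg: the tip disc is in the middle of the ring at (200,150), and the side view shows the peg through the eye. Next I slide to the root, tip the handle towards vertical, rest the ring on the peg and release.

```bash
python3 - <<'E'
from h import *
np.set_printoptions(precision=4,suppress=True)
e=ROOT+.028*D
best=None
for p in (1.3,1.2,1.1,1.0,.9):
    P,o=hang(e,p,CORR); zs=Rs(HY,p)[:,2]
    ok=[kin.solve_ik(list(np.array(P)+s*zs),o) is not None for s in (0,.02,.04,.055)]; print(p,ok)
    if all(ok) and best is None: best=p
print('pitch',best); best=best or .9
f0=np.array(r.read_force())
P,o=hang(e,.75,CORR); print(r.move_l(P,o,v=.06,threshold=4),np.array(r.read_force())-f0)
for p in np.linspace(.75,best,5)[1:]:
    P,o=hang(e,p,CORR); h=r.move_l(P,o,v=.05,threshold=6); print(p,h,np.array(r.read_force())-f0)
    if h: break
P=list(r.read_ee_pos());P[2]-=.012; print('down',r.move_l(P,v=.02,threshold=1.5),r.read_ee_pos()[2]-P[2],np.array(r.read_force())-f0,r.read_time())
save(cams.capture('side'),'s3')
E
python3 -c "
import cv2
b=cv2.imread('pics/s3.png')[220:400,220:460]
cv2.imwrite('pics/s3c.png',cv2.resize(b,(640,480),interpolation=cv2.INTER_CUBIC))"
```

```text
1.3 [True, True, True, True]
1.2 [True, True, True, True]
1.1 [True, True, True, True]
1.0 [True, True, True, True]
0.9 [True, True, True, True]
pitch 1.3
False [-0.458  -0.0271  1.553 ]
0.8875 False [0.629  0.1224 1.5284]
1.025 False [-0.5447  0.2033  0.703 ]
1.1625 False [-0.8301 -0.4964  1.3712]
1.3 False [-0.4335  0.998   0.7836]
down True 0.0008492300267037012 [-2.6764 -0.0181  7.7866] 36.325
```

View pics/s3c.png

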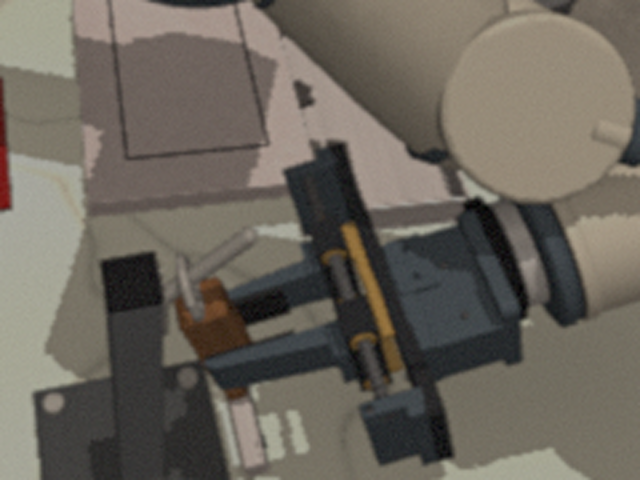

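The ring sits on the peg near the tube and its weight is on the post, so I release and back off.

```bash
python3 - <<'E'
from h import *
np.set_printoptions(precision=4,suppress=True)
claw.move_gripper(.09); r.pause(.3)
zs=Rs(HY,1.3)[:,2]; P=np.array(r.read_ee_pos())
try: r.move_l(list(P+.06*zs),v=.08)
except r.MotionError as x: print(x); r.move_l(list(P+.05*zs),v=.08)
try: r.move_l(list(np.array(r.read_ee_pos())+[.02,0.09,.10]),v=.15)
except r.MotionError as x: print(x)
r.pause(1.); a,b,m=eye_meas(); save(b,'fin'); save(a,'fint')
for k,v in m.items(): print(k,v)
print(r.read_ee_pos(),r.read_force(),r.read_time())
E
python3 -c "
import cv2,numpy as np
b=cv2.imread('pics/fin.png')[190:400,210:455];a=cv2.imread('pics/fint.png')[60:300,180:460]
cv2.imwrite('pics/finc.png',np.hstack([cv2.resize(a,(400,343)),cv2.resize(b,(400,343),interpolation=cv2.INTER_CUBIC)]))"
```

```text
the arm cannot follow that straight line within its joint ranges
scraper_eye ((array([ 0.4915, -0.3145,  0.2301]), np.float64(0.004316413044225157)), [(0.5, [427.9, 241.9]), (0.76, [287.7, 327.8])], array([ 0.4865, -0.3542,  0.3   ]))
peg_root (None, [(0.65, [430.4, 244.1])], None)
peg_tip ((array([ 0.532 , -0.318 ,  0.2716]), np.float64(0.0018796865631813056)), [(0.57, [436.3, 221.7]), (0.64, [314.2, 309.8])], array([ 0.5331, -0.3203,  0.275 ]))
[ 0.569  -0.3191  0.1737] [-0.1974  0.3331  0.314 ] 40.0333
```

View pics/finc.png

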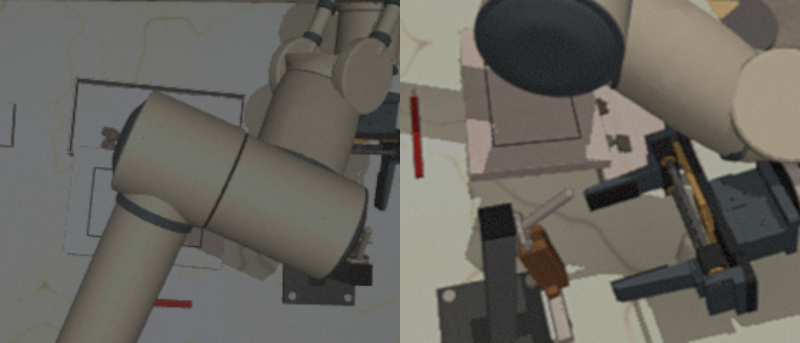

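The scraper hangs by its eye on the peg, about 10 mm from the root, with its blade down along the tube. The gripper is open, well clear, and reads about zero force. The chips had all been seen in the tray earlier, so I hand in.

```bash
python3 -c "
from bench import r
print(r.sign_off())"
```

```text
the job is handed in; nothing more can be done
None
```

I handed the job in at about 40 s: all five chips are in the tray, pushed there with a light scraper touch (at most about 8 N measured), and the scraper is hanging by its eye on the peg with the bystanders never touched. The hand-in returned no verdict.

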